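# Stack the tin set and hold the last tin above the sticky pads

## Task

Build the tins into a column on the other side of the wire divider: set the green tin gently and squarely on the blue one, which stays where it stands, and let go, then do the same with the red tin on the green one. The red lid carries sticky pads, so bring the purple tin over without ever letting it touch the red one, and hold it level and square over the red lid about a finger's width (15 mm) clear, so I can check the line before it is stuck down: finish while still holding it there. Do not knock the divider, drop a tin, or disturb the tumbler, the peg basket, the tape dispenser or the clothespins.

Things in the scene. Friction and masses are not known exactly. Their poses are not given: they have to be found in the camera images.
- tin_blue: Blue closed, rectangular slip-lid tin, flat on top and straight-sided; origin at the centre of its underside, x along its length, y across its width, z up; the foot of the column, standing on the shelf on the right (-y) side of the divider, not to be moved. 120 long, 80 wide, 50 high, about 0.6 kg.
- tin_green: Green closed, rectangular slip-lid tin, flat on top and straight-sided; origin at the centre of its underside, x along its length, y across its width, z up; it is picked up across its width. 108 long, 66 wide, 46 high, about 0.24 kg. Starts on the shelf on the left (+y) side of the divider.
- tin_red: Red closed, rectangular slip-lid tin, flat on top and straight-sided; origin at the centre of its underside, x along its length, y across its width, z up; it is picked up across its width. 96 long, 58 wide, 42 high, about 0.19 kg; four small white sticky pads under 1 mm thick on its lid. Starts on the shelf on the left (+y) side of the divider.
- tin_purple: Purple closed, rectangular slip-lid tin, flat on top and straight-sided; origin at the centre of its underside, x along its length, y across its width, z up; it is picked up across its width. 84 long, 50 wide, 38 high, about 0.14 kg. Starts on the shelf on the left (+y) side of the divider.
- divider: Fixed steel-wire shelf divider, an upright grid like a low fence that runs away from the robot between the two sides of the shelf: 400 long (along its x), 130 high, wire 6 thick, on a foot strip 36 wide and 3 high. Origin at the centre of the underside of its foot, on the shelf.
- tumbler: Clear glass tumbler, 105 high, 74 across its rim, standing on the right side of the divider; origin at the centre of its underside, z up; a bystander.
- peg_basket: Yellow slotted plastic clothes peg basket, 128 (x) by 158 (y) over its rim, 72 high, with a bow handle across y that rises to 142; origin at the centre of its underside; a bystander at the near left.
- tape_dispenser: Empty steel tape dispenser shell, 125 long (x), 50 wide, 66 high; origin at the centre of its underside; a bystander at the far right.
- peg_1: On the shelf, right of the blue tin: wooden spring clothespin lying on its side, 72 long, 16 wide, 10 high, origin under its centre, x along its length; a bystander
- peg_2: On the shelf, near side, right: wooden spring clothespin lying on its side, 72 long, 16 wide, 10 high, origin under its centre, x along its length; a bystander
- peg_3: In the basket: wooden spring clothespin lying on its side, 72 long, 16 wide, 10 high, origin under its centre, x along its length; a bystander
- peg_4: In the basket: wooden spring clothespin lying on its side, 72 long, 16 wide, 10 high, origin under its centre, x along its length; a bystander
Mind the look-alikes: they are no part of the job. Leave any yellow look-alike of the tin_red alone. What is shaped like the tin_purple but yellow is not meant.

How it is judged:
On the way, in this order (a step that is already met when the one before it is completed fails the run):
1. the green tin stands squarely on the blue tin, let go (horizontal distance between tin_green and tin_blue below 0.01 m and angle between the x axis of tin_green and the x axis of tin_blue, either way round below 0.12 rad and z of tin_green in the frame of tin_blue between 0.046 and 0.054 m and angle between tin_green's own z axis and vertical below 0.06 rad and contact force between tin_green and the fingers below 0.1 N and linear speed of tin_green below 0.02 m/s), for 0.2 s.
2. the red tin stands squarely on the green tin, which stands on the blue one, let go (all of step 1 and horizontal distance between tin_red and tin_green below 0.01 m and angle between the x axis of tin_red and the x axis of tin_green, either way round below 0.12 rad and z of tin_red in the frame of tin_green between 0.042 and 0.05 m and angle between tin_red's own z axis and vertical below 0.06 rad and contact force between tin_red and the fingers below 0.1 N and linear speed of tin_red below 0.02 m/s), for 0.2 s.
At the end, for the whole second after the job is handed in: Green rests on blue and red on green, flat and let go; the fingers hold the purple tin still over red, level within 0.1 rad, its underside 5 to 27 mm above the red lid, tin and fingers not touching red. Each tin centred within 10 mm on the one below and in line within 0.12 rad (all of step 2 and horizontal distance between tin_purple and tin_red below 0.01 m and angle between the x axis of tin_purple and the x axis of tin_red, either way round below 0.12 rad and z of tin_purple in the frame of tin_red between 0.047 and 0.069 m and angle between tin_purple's own z axis and vertical below 0.1 rad and linear speed of tin_purple below 0.02 m/s and contact force between tin_purple and the fingers above 1 N and contact force between tin_purple and tin_red below 0.05 N and contact force between the fingers and tin_red below 0.1 N); the arm keeps its last pose, push and grip.
It fails at once if the purple tin touches the red tin (contact force between tin_purple and tin_red above 0.3 N).
It fails at once if the divider is knocked (contact force between divider and anything else above 2 N).
It fails at once if the blue tin is shifted from its place (15 mm) (distance of tin_blue from where it was at the start of the episode above 0.015 m).
It fails at once if a tin is dropped (falls free from more than about 10 mm) ((linear speed of tin_green above 0.45 m/s and contact force between tin_green and the fingers below 0.05 N) or (linear speed of tin_red above 0.45 m/s and contact force between tin_red and the fingers below 0.05 N) or (linear speed of tin_purple above 0.45 m/s and contact force between tin_purple and the fingers below 0.05 N)).
It fails at once if the tumbler, peg basket, tape dispenser or a clothespin is disturbed (20 mm, or the tumbler tips) (distance of any of tumbler, peg_basket, tape_dispenser, peg_1, peg_2, peg_3, peg_4 from where it was at the start of the episode above 0.02 m or angle between tumbler's own z axis and vertical above 0.3 rad).
It also fails if it takes over 67 s, if anything falls off the work surface, if the arm or the gripper's body presses on something with over 40 N, if the wrist force passes 120 N, or if a joint passes its speed limit or range.

## Robot

A 6-joint arm with a two-finger parallel gripper is mounted at the origin on the work surface. World frame = base frame: x ahead of the robot, y to its left, z up, the work surface at z = 0. Lengths are in m, angles in rad, forces in N, time in s.
With the tool pointing down it reaches from about 0.275 to 0.725 m from the base axis. Payload 15.9 kg.
Tool frame: the origin (TCP) lies midway between the tips of the shut fingers; the grasp point (between the pads) lies 19 mm behind it; z points along the fingers, y is the direction in which the jaws open and shut (so a half turn about z gives the same grasp; the last joint's range is limited). The gripper opens to 85 mm and grips with 20 to 120 N. Pads are 22 mm wide; open, the fingers measure 114 mm over their backs; the gripper's body (76 mm by 85 mm) begins 54 mm behind the grasp point. The pads swing forward as they close: fully open they stand 13 mm farther back than shut.
Start: joints at [-1.153, 0.213, -0.034, 1.323, 0, 1.571], TCP at [0.203, -0.457, 0.231] pointing down, gripper open.
Joint ranges: [-2.98, 2.98], [-0.74, 1.72], [-1.14, 1.35], [-2.1, 2.04], [-1.57, 1.44], [-3.14, 3.14]. Speed limits (rad/s): [1.89, 1.89, 2.39, 2.57, 3.14, 3.14].

## Interface

Orientations are given as a unit quaternion [x, y, z, w].
In Python, from station import env gives the robot as it stands.
- The arm moves only by the shell command python3 -m crank 'ROWS' [OPENING]. ROWS is JSON, a list of rows, each an object of numbers: "tx", "ty", "tz": the shift along the tool's x, y, z in m; "ax", "ay", "az": the turn, a rotation vector about the tool's x, y, z in degrees. In form: [{"tx": .., "ty": .., "tz": .., "ax": .., "ay": .., "az": ..}, ...]. A call has 1 to 10 rows; each row is the pose to reach, as a shift and turn from the pose commanded when the call began, along the tool's axes at that moment; what a row does not reach only later rows make up. A row lasts 1/8 s, in which the tool goes at most 62.5 mm and 10.7 degrees, less where a joint would pass 70% of its speed; a pose out of reach is approached as far as the arm can. A call with a gripper value outside its range is refused whole. OPENING is the opening in per cent of the stroke, from 0 (shut) to 100 (fully open), set as the call begins (- or left out, the last holds). The fingers move at their own pace and stop on an object; the grip force is fixed at half the most. Time passes only in rows, so rows that repeat a pose let the fingers close. It gives the time, the measured TCP pose, the force and the opening at its end, in the units of the state.
- env.get_state(): the state, without advancing time (a new reading comes with each control period).
- env.read_camera(name): name is "side" or "top" or "wrist"; returns the picture (420x560x3 uint8, red, green, blue); there is no depth.
- env.calibration(name): a dict with "vertical_fov" (degrees; the focal length in pixels is half the picture's height over the tangent of half this angle, whatever the lens; pixels are square), "cx", "cy" (the principal point, pixels), "extrinsics" (4x4, takes a point from camera to world coordinates). Camera axes: x right, y down, z forward; pixel columns grow to the right and rows downward; lengths in m; the calibration is good to about 2 mm. A picture is of the moment at which its call begins: read the wrist's pose just before it. calibration takes no time and is no camera call; for the wrist camera it gives the pose at the moment of the call.
- env.close_job(): hands the job in, once; it reports no verdict.
Trained networks look in the newest picture that a camera, given by its name, has taken for a name from the list of things; names that differ only in an ending like _2 or _b are one class to them, and where a whole thing is asked for, a point or a joint stands for the part that bears it (a point fixed in the world has none). Each returns a list of dicts, best first, with "score" (0 to 1); they miss things now and then, are a little off and sometimes report something else, mostly with a low value. They report only what shows in the picture. A call takes as long as a camera call. They do not tell look-alikes from the thing itself.
- env.regions_of(camera, name): "pixels" (420x560 bool, what is visible of it) and "extent" ([left, top, right, bottom] in pixels, round what is visible of it).
The state is a dict: "t": time; "joint_pos": joint angles; "qd": joint speeds; "effort": joint torques, N m; "position": TCP position; "tcp_rot": TCP orientation; "wrist_force": force on the tool from outside, world axes, zero at the start; "ft_torque": the same for the moment, N m; "finger_gap": finger opening in m.
Only numpy, scipy, OpenCV 4.12 (cv2) and the standard library are available. Lean on these libraries where they do the work, as an engineer would, in place of code of your own. Each camera call takes 0.05 s, during which the arm holds its last target. There are 200 camera calls.

## Working session

There is one attempt and no reset: what is moved stays moved. The work goes in short steps, Python scripts to look and compute and a shell command to move; the robot and the scene stay as the last step left them, time stands still between calls to the robot, and variables do not carry over. Pictures are saved under pics/ and viewed, about 8 in all and at most 12, crops included, and the job is handed in when it is done.

```bash
ls; mkdir -p pics
python3 - <<'E'
from station import env
import cv2,numpy as np
s=env.get_state();print({k:np.round(v,3).tolist() for k,v in s.items()})
ims=[]
for c in("top","side"):
    im=env.read_camera(c);cv2.imwrite(f"pics/{c}0.png",im[:,:,::-1]);ims.append(im)
    k=env.calibration(c);print(c,k["vertical_fov"],k["cx"],k["cy"],np.round(k["extrinsics"],3).tolist())
    for n in["tin_blue","tin_green","tin_red","tin_purple","divider","tumbler"]:
        print(n,[(round(r["score"],2),np.round(r["extent"]).tolist()) for r in env.regions_of(c,n)])
E
```

```text
pics
{'t': 0.0, 'joint_pos': [-1.153, 0.213, -0.035, 1.323, -0.0, 1.571], 'qd': [-0.0, -0.001, 0.002, 0.001, -0.001, -0.0], 'effort': [0.007, -68.617, 48.711, 0.017, 0.0, -0.0], 'position': [0.203, -0.457, 0.231], 'tcp_rot': [0.978, 0.207, -0.0, -0.001], 'wrist_force': [0.194, -0.228, -0.019], 'ft_torque': [-0.022, -0.066, 0.019], 'finger_gap': 0.085}
top 47.131990020840696 282.62943995832813 211.02413665718262 [[-0.007, -0.992, 0.123, 0.313], [-1.0, 0.004, -0.023, 0.024], [0.023, -0.123, -0.992, 1.441], [0.0, 0.0, 0.0, 1.0]]
tin_blue [(0.77, [336.0, 191.0, 372.0, 235.0])]
tin_green [(0.68, [218.0, 146.0, 243.0, 188.0])]
tin_red [(0.84, [189.0, 271.0, 227.0, 303.0]), (0.65, [131.0, 285.0, 169.0, 313.0]), (0.2, [336.0, 188.0, 372.0, 237.0])]
tin_purple [(0.98, [120.0, 154.0, 154.0, 182.0]), (0.76, [168.0, 162.0, 189.0, 192.0]), (0.76, [174.0, 124.0, 208.0, 148.0])]
divider [(0.61, [280.0, 122.0, 295.0, 265.0])]
tumbler [(0.97, [304.0, 134.0, 330.0, 164.0])]
side 48.337794029841056 276.5176022044164 203.70420901181967 [[0.789, -0.327, 0.52, -0.081], [-0.614, -0.438, 0.657, -0.75], [0.013, -0.838, -0.546, 0.662], [0.0, 0.0, 0.0, 1.0]]
tin_blue [(0.79, [310.0, 240.0, 366.0, 287.0])]
tin_green [(0.8, [254.0, 163.0, 277.0, 194.0])]
tin_red [(0.85, [136.0, 185.0, 166.0, 223.0]), (0.8, [200.0, 174.0, 239.0, 215.0])]
tin_purple [(0.77, [224.0, 144.0, 253.0, 168.0]), (0.62, [217.0, 127.0, 230.0, 148.0])]
divider [(0.74, [370.0, 307.0, 397.0, 332.0]), (0.72, [223.0, 180.0, 281.0, 252.0])]
tumbler [(0.8, [354.0, 174.0, 375.0, 217.0])]
```

View pics/top0.png

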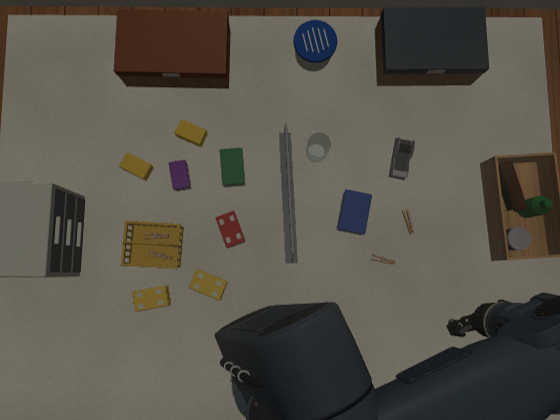

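View pics/side0.png

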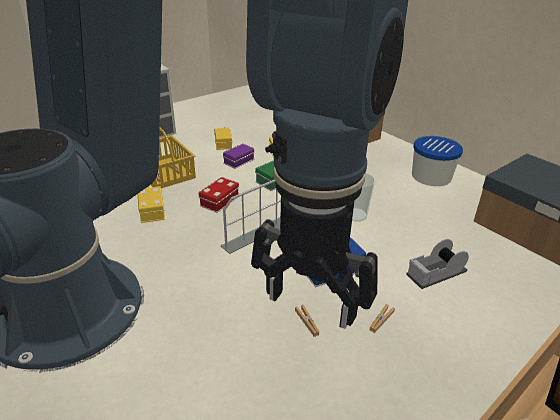

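```bash
cat > h.py <<'E'
from station import env
import cv2, numpy as np
from scipy.optimize import minimize
from scipy.spatial.transform import Rotation as R
DIM=dict(blue=(.12,.08,.05),green=(.108,.066,.046),red=(.096,.058,.042),purple=(.084,.050,.038))
HUE=dict(blue=[(105,125)],green=[(50,90)],red=[(0,8),(172,180)],purple=[(130,160)])
def mask(im,c,guess=None):
    h=cv2.cvtColor(cv2.GaussianBlur(im,(3,3),0),cv2.COLOR_RGB2HSV)
    m=np.zeros(im.shape[:2],np.uint8)
    for a,b in HUE[c]: m|=((h[...,0]>=a)&(h[...,0]<=b)&(h[...,1]>90)&(h[...,2]>25)).astype(np.uint8)
    n,l,s,ce=cv2.connectedComponentsWithStats(cv2.morphologyEx(m,cv2.MORPH_CLOSE,np.ones((3,3))))
    ok=[i for i in range(1,n) if s[i,4]>60]
    i=min(ok,key=lambda i:np.hypot(*(ce[i]-guess))) if guess is not None else max(ok,key=lambda i:s[i,4])
    p=cv2.convexHull(cv2.findNonZero((l==i).astype(np.uint8)))
    o=np.zeros_like(m);cv2.fillConvexPoly(o,p,1);return o
def proj(P,K):
    f=210/np.tan(np.radians(K["vertical_fov"]/2));E=np.array(K["extrinsics"])
    q=(np.asarray(P)-E[:3,3])@E[:3,:3]
    return np.c_[q[:,0]/q[:,2]*f+K["cx"],q[:,1]/q[:,2]*f+K["cy"]]
def unproj(u,K,z):
    f=210/np.tan(np.radians(K["vertical_fov"]/2));E=np.array(K["extrinsics"])
    d=E[:3,:3]@np.array([(u[0]-K["cx"])/f,(u[1]-K["cy"])/f,1]);return E[:3,3]+d*(z-E[2,3])/d[2]
def corners(x,y,yaw,z,d):
    c=np.array([[i*d[0]/2,j*d[1]/2,k*d[2]] for i in(-1,1) for j in(-1,1) for k in(0,1)])
    return c@R.from_euler('z',yaw).as_matrix().T+[x,y,z]
def fit(c,m,K,z=0.):
    d=DIM[c];ys,xs=np.nonzero(m);S=8
    p0=unproj((xs.mean(),ys.mean()),K,z+d[2]*.7)
    x0,x1,y0,y1=xs.min()-12,xs.max()+12,ys.min()-12,ys.max()+12
    x0,y0=max(x0,0),max(y0,0); M=cv2.GaussianBlur(m[y0:y1,x0:x1].astype(np.float32),(5,5),0)
    def cost(v):
        q=proj(corners(v[0],v[1],v[2]/10,z,d),K)-[x0,y0]
        h=cv2.convexHull(((q+.5)*S-.5).astype(np.float32)).round().astype(np.int32)
        a=np.zeros((M.shape[0]*S,M.shape[1]*S),np.uint8);cv2.fillConvexPoly(a,h,255)
        a=cv2.GaussianBlur(cv2.resize(a,M.shape[::-1],interpolation=cv2.INTER_AREA).astype(np.float32)/255,(5,5),0)
        return float(((a-M)**2).sum()/M.sum())
    best=min((minimize(cost,[p0[0],p0[1],t*10],method="Nelder-Mead",options=dict(initial_simplex=np.array([p0[0],p0[1],t*10])+[[0,0,0],[.01,0,0],[0,.01,0],[0,0,2]],xatol=1e-5,fatol=1e-6)) for t in np.arange(0,np.pi,np.pi/6)),key=lambda r:r.fun)
    return best.x[0],best.x[1],best.x[2]/10,best.fun
def togo(x,y,z,yaw):
    """shift and turn in tool axes from the measured pose; yaw of tool x (mod pi)"""
    s=env.get_state();T=R.from_quat(s["tcp_rot"])
    t=T.inv().apply(np.array([x,y,z])-s["position"])
    X=T.as_matrix()[:,0];a=np.arctan2(X[1],X[0]);dy=(yaw-a+np.pi/2)%np.pi-np.pi/2
    G=R.from_euler('z',a+dy)*R.from_euler('x',np.pi)
    r=np.degrees((T.inv()*G).as_rotvec())
    print("t=%.2f pos"%s["t"],np.round(s["position"],4),"yaw %.3f j6 %.2f gap %.4f F"%(a,s["joint_pos"][5],s["finger_gap"]),np.round(s["wrist_force"],1),"| shift",np.round(t,4),"turn",np.round(r,2))
E
python3 - <<'E'
from h import *
im=env.read_camera("top");K=env.calibration("top")
for c,g in dict(blue=(355,212),green=(232,166),red=(230,229),purple=(179,175)).items():
    m=mask(im,c,g);print(c,m.sum(),np.round(fit(c,m,K),4))
for u in((285,133),(291,262)):print("div",unproj(u,K,.0))
m=cv2.resize(im[100:320,100:430,::-1],None,fx=2.4,fy=2.4,interpolation=cv2.INTER_CUBIC);cv2.imwrite("pics/crop1.png",m[:600])
E
```

```text
blue 1071 [ 0.4863 -0.2221  2.9277  0.0554]
green 699 [0.6268 0.1425 0.1017 0.1274]
red 689 [0.4362 0.1463 3.4952 0.0044]
purple 434 [0.6002 0.2991 3.362  0.1265]
div [ 0.73387459 -0.01854532  0.        ]
div [ 0.33861302 -0.03341718  0.        ]
```

View pics/crop1.png

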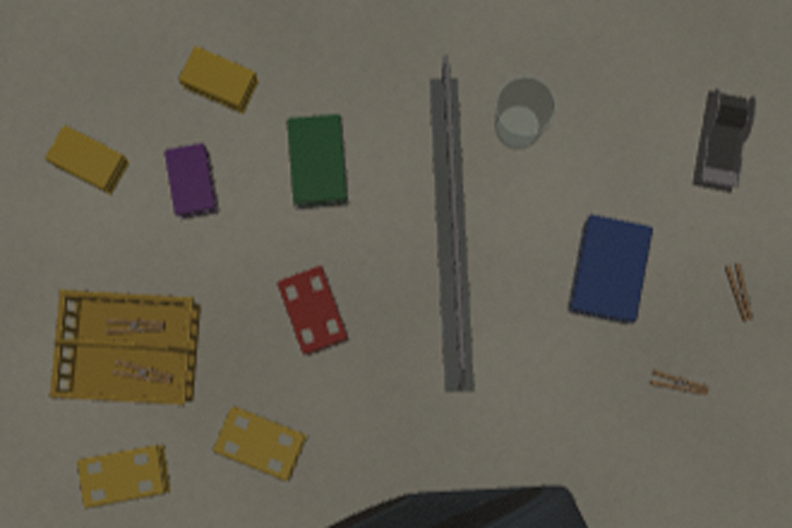

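Run:
```python
from h import *
K=env.calibration("wrist");s=env.get_state();E=np.array(K["extrinsics"]);T=R.from_quat(s["tcp_rot"])
print("cam in tool",T.inv().apply(E[:3,3]-s["position"]),"cam z in tool",T.inv().apply(E[:3,2]),K["vertical_fov"])
togo(.486,-.222,.30,2.928)
```

```text
cam in tool [ 0.08236784 -0.00063415 -0.14161423] cam z in tool [-3.18102933e-01  3.45712853e-04  9.48056119e-01] 66.90399256749775
t=0.75 pos [ 0.2029 -0.457   0.2313] yaw 0.418 j6 1.57 gap 0.0855 F [ 0.7 -0.3 -1. ] | shift [ 0.3541 -0.0999 -0.0687] turn [ 0.   -0.   36.18]
```

```bash
python3 -m crank '[{"tx":0.06,"ty":-0.02,"tz":-0.0687,"az":9},{"tx":0.354,"ty":-0.1,"tz":-0.0687,"az":36.2},{"tx":0.354,"ty":-0.1,"tz":-0.0687,"az":36.2},{"tx":0.354,"ty":-0.1,"tz":-0.0687,"az":36.2},{"tx":0.354,"ty":-0.1,"tz":-0.0687,"az":36.2},{"tx":0.354,"ty":-0.1,"tz":-0.0687,"az":36.2},{"tx":0.354,"ty":-0.1,"tz":-0.0687,"az":36.2},{"tx":0.354,"ty":-0.1,"tz":-0.0687,"az":36.2},{"tx":0.354,"ty":-0.1,"tz":-0.0687,"az":36.2},{"tx":0.354,"ty":-0.1,"tz":-0.0687,"az":36.2}]' 100
cat >> h.py <<'E'
def look(c,name=None,z=0.,cam="wrist",guess=None):
    K=env.calibration(cam);im=env.read_camera(cam)
    m=mask(im,c,guess);r=fit(c,m,K,z)
    if name:
        v=im[:,:,::-1].copy();cv2.drawContours(v,cv2.findContours(m,0,2)[0],-1,(0,255,255),1)
        for q in proj(corners(*r[:3],z,DIM[c]),K):cv2.circle(v,tuple(int(i) for i in q.round()),2,(255,255,255),-1)
        cv2.imwrite(f"pics/{name}.png",v)
    print(c,m.sum(),np.round(r,4));return r
E
python3 - <<'E'
from h import *
look("blue","w_blue"); togo(.627,.1425,.27,.1017)
E
```

```text
$[0]: bad value
Traceback (most recent call last):
  File "h.py", line 49, in look
    m=mask(im,c,guess);r=fit(c,m,K,z)
  File "h.py", line 13, in mask
    i=min(ok,key=lambda i:np.hypot(*(ce[i]-guess))) if guess is not None else max(ok,key=lambda i:s[i,4])
                                                                              ~~~^^^^^^^^^^^^^^^^^^^^^^^^
ValueError: max() iterable argument is empty
```

```bash
python3 -m crank '[{"tx":0.06,"ty":-0.02,"tz":-0.0687,"ax":0,"ay":0,"az":9},{"tx":0.354,"ty":-0.1,"tz":-0.0687,"ax":0,"ay":0,"az":36.2},{"tx":0.354,"ty":-0.1,"tz":-0.0687,"ax":0,"ay":0,"az":36.2},{"tx":0.354,"ty":-0.1,"tz":-0.0687,"ax":0,"ay":0,"az":36.2},{"tx":0.354,"ty":-0.1,"tz":-0.0687,"ax":0,"ay":0,"az":36.2},{"tx":0.354,"ty":-0.1,"tz":-0.0687,"ax":0,"ay":0,"az":36.2},{"tx":0.354,"ty":-0.1,"tz":-0.0687,"ax":0,"ay":0,"az":36.2},{"tx":0.354,"ty":-0.1,"tz":-0.0687,"ax":0,"ay":0,"az":36.2},{"tx":0.354,"ty":-0.1,"tz":-0.0687,"ax":0,"ay":0,"az":36.2},{"tx":0.354,"ty":-0.1,"tz":-0.0687,"ax":0,"ay":0,"az":36.2}]' 100
python3 - <<'E'
from h import *
im=env.read_camera("wrist");cv2.imwrite("pics/w_raw.png",im[:,:,::-1])
look("blue","w_blue"); togo(.627,.1425,.27,.1017)
E
```

```text
t: 2.05
position: [0.4852, -0.2226, 0.3001]
tcp_rot: [0.994, -0.107, 0.0, 0.0]
wrist_force: [-0.4, -0.4, 0.6]
finger_gap: 0.0855
blue 5898 [ 0.486  -0.2195  2.9303  0.019 ]
t=2.15 pos [ 0.4853 -0.2226  0.3002] yaw -0.215 j6 2.93 gap 0.0857 F [-0.1 -0.6  0.5] | shift [ 0.0604 -0.3869  0.0302] turn [ 1.000e-02 -1.000e-02 -1.816e+01]
```

View pics/w_blue.png

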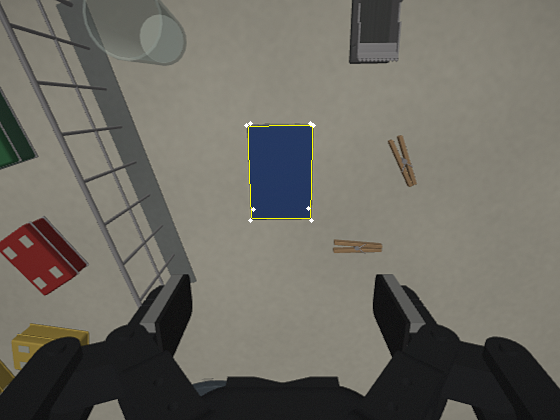

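```bash
python3 -m crank '[{"tx":0.006,"ty":-0.0387,"tz":0,"ax":0,"ay":0,"az":-10},{"tx":0.012,"ty":-0.0774,"tz":0,"ax":0,"ay":0,"az":-20},{"tx":0.018,"ty":-0.116,"tz":0,"ax":0,"ay":0,"az":-30},{"tx":0.024,"ty":-0.155,"tz":0,"ax":0,"ay":0,"az":-40},{"tx":0.03,"ty":-0.193,"tz":0,"ax":0,"ay":0,"az":-50},{"tx":0.036,"ty":-0.232,"tz":0,"ax":0,"ay":0,"az":-60},{"tx":0.042,"ty":-0.271,"tz":0,"ax":0,"ay":0,"az":-70},{"tx":0.048,"ty":-0.31,"tz":0,"ax":0,"ay":0,"az":-80},{"tx":0.054,"ty":-0.348,"tz":0,"ax":0,"ay":0,"az":-90},{"tx":0.06,"ty":-0.387,"tz":0,"ax":0,"ay":0,"az":-100}]'
python3 -m crank '[{"tx":0,"ty":0,"tz":0,"ax":0,"ay":0,"az":-10},{"tx":0,"ty":0,"tz":0,"ax":0,"ay":0,"az":-20},{"tx":0,"ty":0,"tz":0,"ax":0,"ay":0,"az":-30},{"tx":0,"ty":0,"tz":0,"ax":0,"ay":0,"az":-40},{"tx":0,"ty":0,"tz":0,"ax":0,"ay":0,"az":-50},{"tx":0,"ty":0,"tz":0,"ax":0,"ay":0,"az":-60},{"tx":0,"ty":0,"tz":0,"ax":0,"ay":0,"az":-70},{"tx":0,"ty":0,"tz":0,"ax":0,"ay":0,"az":-80},{"tx":0,"ty":0,"tz":0,"ax":0,"ay":0,"az":-90},{"tx":0,"ty":0,"tz":0,"ax":0,"ay":0,"az":-98.2}]'
python3 - <<'E'
from h import *
r=look("green","w_green"); togo(r[0],r[1],.08,r[2])
for c in("red","purple","blue"):
    try: look(c)
    except Exception as e: print(c,"not seen")
E
```

```text
t: 3.4
position: [0.627, 0.144, 0.3002]
tcp_rot: [0.719, 0.695, 0.0, 0.0]
wrist_force: [0.6, 0.2, 0.1]
finger_gap: 0.0851
t: 4.65
position: [0.6267, 0.1428, 0.3001]
tcp_rot: [-0.054, 0.999, -0.0, -0.0]
wrist_force: [-0.5, -0.5, -0.1]
finger_gap: 0.0858
green 4259 [0.6244 0.1418 0.0833 0.0263]
t=4.70 pos [0.6267 0.1428 0.3001] yaw -3.027 j6 0.11 gap 0.0851 F [ 0.3 -0.6  0.7] | shift [ 0.0024 -0.0008  0.2201] turn [0.   0.   1.81]
red 2865 [0.4343 0.1463 0.3315 0.0065]
purple 2832 [0.6008 0.2989 0.1855 0.0651]
blue 1599 [ 0.4828 -0.2223  2.9349  0.4537]
```

View pics/w_green.png

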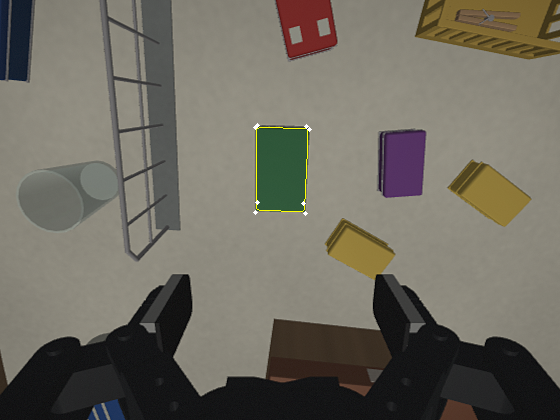

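```bash
python3 -m crank '[{"tx":0.0015,"ty":-0.0008,"tz":0.06,"ax":0,"ay":0,"az":1},{"tx":0.0015,"ty":-0.0008,"tz":0.12,"ax":0,"ay":0,"az":1},{"tx":0.0015,"ty":-0.0008,"tz":0.18,"ax":0,"ay":0,"az":1},{"tx":0.0015,"ty":-0.0008,"tz":0.23,"ax":0,"ay":0,"az":1},{"tx":0.0015,"ty":-0.0008,"tz":0.26,"ax":0,"ay":0,"az":1},{"tx":0.0015,"ty":-0.0008,"tz":0.28,"ax":0,"ay":0,"az":1},{"tx":0.0015,"ty":-0.0008,"tz":0.29,"ax":0,"ay":0,"az":1},{"tx":0.0015,"ty":-0.0008,"tz":0.295,"ax":0,"ay":0,"az":1},{"tx":0.0015,"ty":-0.0008,"tz":0.295,"ax":0,"ay":0,"az":1}]'
python3 -m crank '[{"tx":0,"ty":0,"tz":0,"ax":0,"ay":0,"az":0},{"tx":0,"ty":0,"tz":0,"ax":0,"ay":0,"az":0},{"tx":0,"ty":0,"tz":0,"ax":0,"ay":0,"az":0},{"tx":0,"ty":0,"tz":0,"ax":0,"ay":0,"az":0},{"tx":0,"ty":0,"tz":0,"ax":0,"ay":0,"az":0},{"tx":0,"ty":0,"tz":0,"ax":0,"ay":0,"az":0}]' 0
python3 - <<'E'
from h import *
im=env.read_camera("wrist");cv2.imwrite("pics/w_grip.png",im[:,:,::-1])
togo(.486,-.2205,.29,-.213)
E
```

```text
t: 5.98
position: [0.6255, 0.1426, 0.0054]
tcp_rot: [-0.043, 0.999, 0.0, 0.0]
wrist_force: [0.2, 0.5, 1.4]
finger_gap: 0.0852
t: 6.72
position: [0.6259, 0.1426, 0.006]
tcp_rot: [-0.043, 0.999, 0.0, 0.001]
wrist_force: [-1.3, -0.3, 5.4]
finger_gap: 0.0654
t=6.78 pos [0.6259 0.1426 0.006 ] yaw -3.056 j6 0.14 gap 0.0655 F [-0.8 -1.8  5.7] | shift [ 0.1701 -0.3497 -0.2843] turn [ 0.02  0.08 17.13]
```

View pics/w_grip.png

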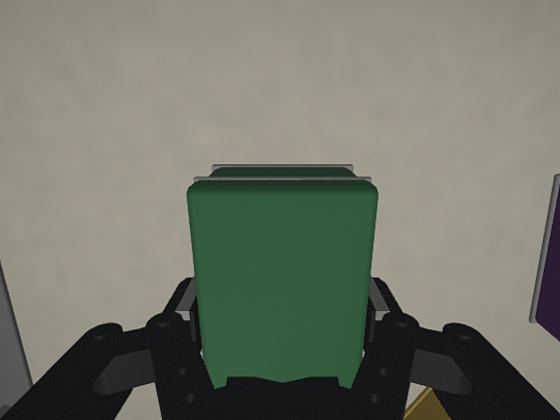

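```bash
python3 -m crank '[{"tx":0,"ty":0,"tz":-0.02,"ax":0,"ay":0,"az":0},{"tx":0,"ty":0,"tz":-0.07,"ax":0,"ay":0,"az":0},{"tx":0,"ty":0,"tz":-0.13,"ax":0,"ay":0,"az":0},{"tx":0,"ty":0,"tz":-0.19,"ax":0,"ay":0,"az":0},{"tx":0,"ty":0,"tz":-0.24,"ax":0,"ay":0,"az":0},{"tx":0.005,"ty":-0.01,"tz":-0.27,"ax":0,"ay":0,"az":1},{"tx":0.02,"ty":-0.04,"tz":-0.284,"ax":0,"ay":0,"az":3},{"tx":0.04,"ty":-0.085,"tz":-0.284,"ax":0,"ay":0,"az":5},{"tx":0.062,"ty":-0.13,"tz":-0.284,"ax":0,"ay":0,"az":7},{"tx":0.085,"ty":-0.175,"tz":-0.284,"ax":0,"ay":0,"az":9}]'
python3 -m crank '[{"tx":0.02,"ty":-0.043,"tz":0,"ax":0,"ay":0,"az":2},{"tx":0.039,"ty":-0.09,"tz":0,"ax":0,"ay":0,"az":4},{"tx":0.055,"ty":-0.13,"tz":0,"ax":0,"ay":0,"az":6},{"tx":0.055,"ty":-0.16,"tz":0,"ax":0,"ay":0,"az":8},{"tx":0.055,"ty":-0.175,"tz":0,"ax":0,"ay":0,"az":8.13},{"tx":0.055,"ty":-0.18,"tz":0,"ax":0,"ay":0,"az":8.13},{"tx":0.055,"ty":-0.18,"tz":0,"ax":0,"ay":0,"az":8.13}]'
python3 - <<'E'
from h import *
s=env.get_state();K=env.calibration("wrist");im=env.read_camera("wrist");cv2.imwrite("pics/w_carry.png",im[:,:,::-1])
T=R.from_quat(s["tcp_rot"])
for u in((190,181),(375,181)):print(u,T.inv().apply(unproj(u,K,s["position"][2]+.040)-s["position"]))
togo(.486,-.2205,.07,-.213)
E
```

```text
t: 8.02
position: [0.5548, -0.0405, 0.2893]
tcp_rot: [0.036, 0.999, -0.0, 0.0]
wrist_force: [0.4, -0.4, -3.5]
finger_gap: 0.0653
t: 8.9
position: [0.4882, -0.2143, 0.289]
tcp_rot: [0.106, 0.994, 0.0, -0.0]
wrist_force: [0.3, -0.0, -2.0]
finger_gap: 0.0648
(190, 181) [ 0.05862339 -0.02921488 -0.03999991]
(375, 181) [ 0.05871357  0.03116212 -0.03998293]
t=8.95 pos [ 0.4882 -0.2141  0.289 ] yaw 2.930 j6 -0.20 gap 0.0653 F [-1.4 -0.2 -3. ] | shift [ 0.0008 -0.0068  0.219 ] turn [ 0.01 -0.01  0.07]
```

View pics/w_carry.png

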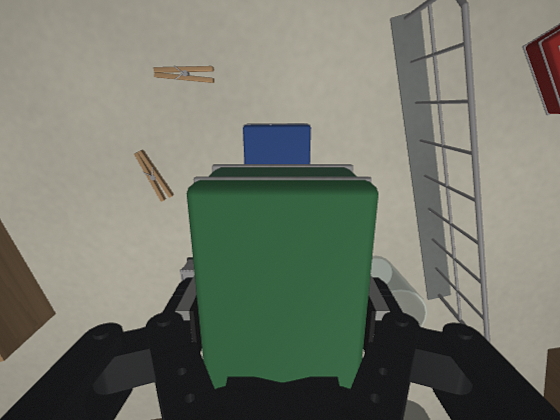

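```bash
python3 -m crank '[{"tx":0.0008,"ty":-0.0065,"tz":0.04,"ax":0,"ay":0,"az":0},{"tx":0.0008,"ty":-0.0065,"tz":0.09,"ax":0,"ay":0,"az":0},{"tx":0.0008,"ty":-0.0065,"tz":0.14,"ax":0,"ay":0,"az":0},{"tx":0.0008,"ty":-0.0065,"tz":0.18,"ax":0,"ay":0,"az":0},{"tx":0.0008,"ty":-0.0065,"tz":0.205,"ax":0,"ay":0,"az":0},{"tx":0.0008,"ty":-0.0065,"tz":0.217,"ax":0,"ay":0,"az":0},{"tx":0.0008,"ty":-0.0065,"tz":0.223,"ax":0,"ay":0,"az":0},{"tx":0.0008,"ty":-0.0065,"tz":0.223,"ax":0,"ay":0,"az":0}]'
python3 - <<'E'
from h import *
im=env.read_camera("side");cv2.imwrite("pics/side1.png",cv2.resize(im[100:350,200:480,::-1],None,fx=2.4,fy=2.4))
togo(.486,-.2205,.0565,-.213)
E
```

```text
t: 9.95
position: [0.4863, -0.2209, 0.0665]
tcp_rot: [0.106, 0.994, -0.0, 0.0]
wrist_force: [-0.7, 0.4, -2.2]
finger_gap: 0.0654
t=10.00 pos [ 0.4864 -0.2211  0.0668] yaw 2.929 j6 -0.21 gap 0.0654 F [ 0.2 -0.6 -2.1] | shift [0.0005 0.0005 0.0103] turn [-0.01  0.06  0.02]
```

View pics/side1.png

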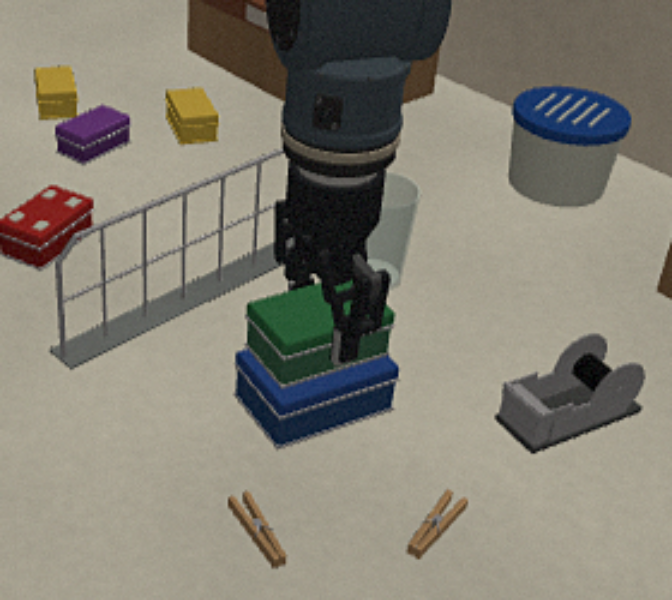

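```bash
python3 -m crank '[{"tx":0,"ty":0,"tz":0.004,"ax":0,"ay":0,"az":0},{"tx":0,"ty":0,"tz":0.007,"ax":0,"ay":0,"az":0},{"tx":0,"ty":0,"tz":0.009,"ax":0,"ay":0,"az":0},{"tx":0,"ty":0,"tz":0.0105,"ax":0,"ay":0,"az":0},{"tx":0,"ty":0,"tz":0.0105,"ax":0,"ay":0,"az":0},{"tx":0,"ty":0,"tz":0.0105,"ax":0,"ay":0,"az":0}]'
```

```text
t: 10.75
position: [0.4858, -0.221, 0.056]
tcp_rot: [0.106, 0.994, -0.0, 0.0]
wrist_force: [-4.6, 1.4, 7.6]
finger_gap: 0.0655
```

```bash
python3 -m crank '[{"tx":0,"ty":0,"tz":-0.0005,"ax":0,"ay":0,"az":0},{"tx":0,"ty":0,"tz":-0.0005,"ax":0,"ay":0,"az":0},{"tx":0,"ty":0,"tz":-0.0005,"ax":0,"ay":0,"az":0},{"tx":0,"ty":0,"tz":-0.0005,"ax":0,"ay":0,"az":0},{"tx":0,"ty":0,"tz":-0.0005,"ax":0,"ay":0,"az":0}]' 100
python3 -m crank '[{"tx":0,"ty":0,"tz":-0.03,"ax":0,"ay":0,"az":0},{"tx":0,"ty":0,"tz":-0.09,"ax":0,"ay":0,"az":0},{"tx":0,"ty":0,"tz":-0.15,"ax":0,"ay":0,"az":0},{"tx":0,"ty":0,"tz":-0.21,"ax":0,"ay":0,"az":0},{"tx":0,"ty":0,"tz":-0.25,"ax":0,"ay":0,"az":0},{"tx":0,"ty":0,"tz":-0.264,"ax":0,"ay":0,"az":0},{"tx":0,"ty":0,"tz":-0.264,"ax":0,"ay":0,"az":0}]'
python3 - <<'E'
from h import *
r=look("green","w_green2",z=.05); look("blue")
togo(.4352,.1463,.30,.34)
E
```

```text
t: 11.38
position: [0.4859, -0.221, 0.056]
tcp_rot: [0.106, 0.994, -0.0, 0.0]
wrist_force: [-0.6, -0.8, 0.1]
finger_gap: 0.0853
t: 12.25
position: [0.4863, -0.2212, 0.3207]
tcp_rot: [0.106, 0.994, -0.0, 0.001]
wrist_force: [0.3, 0.6, -0.2]
finger_gap: 0.0852
green 4985 [ 0.485  -0.2197  2.9253  0.0283]
blue 3494 [ 0.4701 -0.1931  0.4886  0.3706]
t=12.35 pos [ 0.4857 -0.2209  0.3192] yaw 2.929 j6 -0.21 gap 0.0854 F [-0.1 -0.4  0.1] | shift [0.1269 0.3483 0.0193] turn [ 3.000e-02 -5.000e-02 -3.167e+01]
```

View pics/w_green2.png

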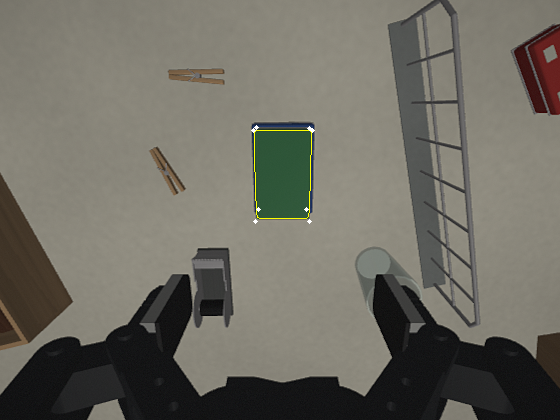

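```bash
python3 -m crank '[{"tx":0.014,"ty":0.039,"tz":0.003,"ax":0,"ay":0,"az":-4},{"tx":0.033,"ty":0.09,"tz":0.006,"ax":0,"ay":0,"az":-9},{"tx":0.053,"ty":0.145,"tz":0.01,"ax":0,"ay":0,"az":-14},{"tx":0.073,"ty":0.2,"tz":0.015,"ax":0,"ay":0,"az":-19},{"tx":0.093,"ty":0.255,"tz":0.019,"ax":0,"ay":0,"az":-24},{"tx":0.111,"ty":0.305,"tz":0.019,"ax":0,"ay":0,"az":-29},{"tx":0.127,"ty":0.348,"tz":0.019,"ax":0,"ay":0,"az":-31.7},{"tx":0.127,"ty":0.348,"tz":0.019,"ax":0,"ay":0,"az":-31.7},{"tx":0.127,"ty":0.348,"tz":0.019,"ax":0,"ay":0,"az":-31.7}]'
python3 - <<'E'
from h import *
r=look("red","w_red"); togo(r[0],r[1],.004,r[2])
E
```

```text
t: 13.48
position: [0.4349, 0.1457, 0.3003]
tcp_rot: [-0.169, 0.986, -0.0, -0.001]
wrist_force: [0.8, -0.3, -0.1]
finger_gap: 0.0853
red 3359 [0.438  0.147  0.3511 0.0133]
t=13.53 pos [0.4351 0.1453 0.3004] yaw -2.802 j6 -0.02 gap 0.0855 F [0.6 0.9 0.4] | shift [-0.0036  0.0006  0.2964] turn [-0.01 -0.06 -0.66]
```

```bash
python3 -m crank '[{"tx":-0.002,"ty":0.0005,"tz":0.06,"ax":0,"ay":0,"az":-0.6},{"tx":-0.002,"ty":0.0005,"tz":0.12,"ax":0,"ay":0,"az":-0.6},{"tx":-0.002,"ty":0.0005,"tz":0.18,"ax":0,"ay":0,"az":-0.6},{"tx":-0.002,"ty":0.0005,"tz":0.23,"ax":0,"ay":0,"az":-0.6},{"tx":-0.002,"ty":0.0005,"tz":0.26,"ax":0,"ay":0,"az":-0.6},{"tx":-0.002,"ty":0.0005,"tz":0.28,"ax":0,"ay":0,"az":-0.6},{"tx":-0.002,"ty":0.0005,"tz":0.29,"ax":0,"ay":0,"az":-0.6},{"tx":-0.002,"ty":0.0005,"tz":0.295,"ax":0,"ay":0,"az":-0.6},{"tx":-0.002,"ty":0.0005,"tz":0.295,"ax":0,"ay":0,"az":-0.6}]'
python3 -m crank '[{"tx":0,"ty":0,"tz":0,"ax":0,"ay":0,"az":0},{"tx":0,"ty":0,"tz":0,"ax":0,"ay":0,"az":0},{"tx":0,"ty":0,"tz":0,"ax":0,"ay":0,"az":0},{"tx":0,"ty":0,"tz":0,"ax":0,"ay":0,"az":0},{"tx":0,"ty":0,"tz":0,"ax":0,"ay":0,"az":0},{"tx":0,"ty":0,"tz":0,"ax":0,"ay":0,"az":0},{"tx":0,"ty":0,"tz":0,"ax":0,"ay":0,"az":0}]' 0
python3 - <<'E'
from h import *
s=env.get_state();K=env.calibration("wrist");im=env.read_camera("wrist");cv2.imwrite("pics/w_grip2.png",im[:,:,::-1])
T=R.from_quat(s["tcp_rot"])
# predicted lid corners for a tin centred on the TCP
for dx in(-.003,0,.003):
    P=[T.apply([.048+dx,y,0])*[1,1,0]+s["position"]*[1,1,0]+[0,0,.042] for y in(-.029,.029)];print(dx,proj(P,K).round())
togo(.4855,-.2205,.30,-.213)
E
```

```text
t: 14.65
position: [0.4372, 0.147, 0.0063]
tcp_rot: [-0.174, 0.985, 0.0, 0.0]
wrist_force: [-1.2, -0.8, 0.6]
finger_gap: 0.0856
t: 15.52
position: [0.4374, 0.1473, 0.0067]
tcp_rot: [-0.175, 0.985, 0.0, 0.001]
wrist_force: [-2.3, -1.8, 9.2]
finger_gap: 0.0571
-0.003 [[198. 215.]
 [362. 215.]]
0 [[197. 207.]
 [363. 207.]]
0.003 [[197. 198.]
 [363. 199.]]
t=15.57 pos [0.4374 0.1473 0.0067] yaw -2.791 j6 -0.03 gap 0.0569 F [-1.8 -1.5  8.2] | shift [ 0.081  -0.3619 -0.2933] turn [1.000e-02 7.000e-02 3.232e+01]
```

View pics/w_grip2.png

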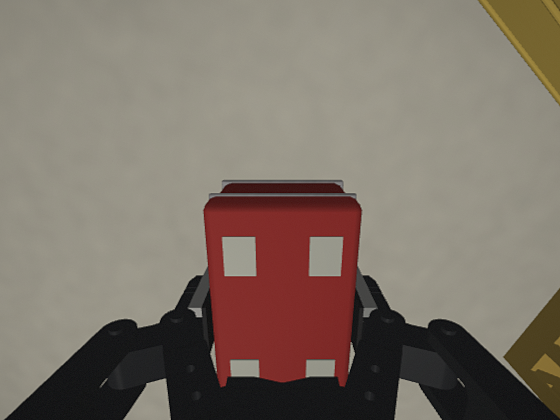

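```bash
python3 -m crank '[{"tx":0,"ty":0,"tz":-0.02,"ax":0,"ay":0,"az":0},{"tx":0,"ty":0,"tz":-0.07,"ax":0,"ay":0,"az":0},{"tx":0,"ty":0,"tz":-0.13,"ax":0,"ay":0,"az":0},{"tx":0,"ty":0,"tz":-0.19,"ax":0,"ay":0,"az":0},{"tx":0,"ty":-0.005,"tz":-0.24,"ax":0,"ay":0,"az":1},{"tx":0.003,"ty":-0.02,"tz":-0.275,"ax":0,"ay":0,"az":2},{"tx":0.01,"ty":-0.05,"tz":-0.293,"ax":0,"ay":0,"az":5},{"tx":0.02,"ty":-0.095,"tz":-0.293,"ax":0,"ay":0,"az":9},{"tx":0.031,"ty":-0.145,"tz":-0.293,"ax":0,"ay":0,"az":13},{"tx":0.042,"ty":-0.195,"tz":-0.293,"ax":0,"ay":0,"az":17.3}]'
python3 -m crank '[{"tx":0.022,"ty":-0.04,"tz":0,"ax":0,"ay":0,"az":4},{"tx":0.045,"ty":-0.08,"tz":0,"ax":0,"ay":0,"az":8},{"tx":0.067,"ty":-0.12,"tz":0,"ax":0,"ay":0,"az":12},{"tx":0.08,"ty":-0.14,"tz":0,"ax":0,"ay":0,"az":14.5},{"tx":0.085,"ty":-0.148,"tz":0,"ax":0,"ay":0,"az":15},{"tx":0.085,"ty":-0.148,"tz":0,"ax":0,"ay":0,"az":15},{"tx":0.085,"ty":-0.148,"tz":0,"ax":0,"ay":0,"az":15}]'
python3 - <<'E'
from h import *
togo(.4855,-.2205,.115,-.213)
E
```

```text
t: 16.82
position: [0.4645, -0.0519, 0.2993]
tcp_rot: [-0.024, 1.0, -0.0, 0.0]
wrist_force: [0.3, 0.6, -2.5]
finger_gap: 0.0577
t: 17.7
position: [0.3873, -0.2017, 0.299]
tcp_rot: [0.105, 0.994, 0.0, 0.0]
wrist_force: [-0.5, 0.3, -2.6]
finger_gap: 0.0567
t=17.70 pos [ 0.3873 -0.2017  0.299 ] yaw 2.930 j6 -0.27 gap 0.0567 F [-0.5  0.3 -2.6] | shift [-0.0999  0.0022  0.184 ] turn [0.01 0.   0.09]
```

```bash
python3 -m crank '[{"tx":-0.025,"ty":0.0005,"tz":0.005,"ax":0,"ay":0,"az":0},{"tx":-0.065,"ty":0.001,"tz":0.02,"ax":0,"ay":0,"az":0},{"tx":-0.09,"ty":0.0022,"tz":0.05,"ax":0,"ay":0,"az":0},{"tx":-0.1,"ty":0.0022,"tz":0.09,"ax":0,"ay":0,"az":0},{"tx":-0.1005,"ty":0.0022,"tz":0.13,"ax":0,"ay":0,"az":0},{"tx":-0.1005,"ty":0.0022,"tz":0.16,"ax":0,"ay":0,"az":0},{"tx":-0.1005,"ty":0.0022,"tz":0.178,"ax":0,"ay":0,"az":0},{"tx":-0.1005,"ty":0.0022,"tz":0.185,"ax":0,"ay":0,"az":0},{"tx":-0.1005,"ty":0.0022,"tz":0.185,"ax":0,"ay":0,"az":0}]'
python3 - <<'E'
from h import *
togo(.4857,-.2207,.1027,-.213)
K=env.calibration("side");s=env.get_state();im=env.read_camera("side")
for c,z in(("green",.05),("blue",0),("red",s["position"][2]-.0067)):
    v=corners(.4855,-.2205,-.213,z,DIM[c])
    for q in proj(v,K):cv2.circle(im,tuple(int(i) for i in q.round()),1,(255,255,0),-1)
cv2.imwrite("pics/side2.png",cv2.resize(im[150:310,270:420,::-1],None,fx=3.6,fy=3.6,interpolation=cv2.INTER_CUBIC))
E
```

```text
t: 18.82
position: [0.4859, -0.221, 0.1141]
tcp_rot: [0.106, 0.994, 0.0, -0.0]
wrist_force: [-0.6, 0.1, -1.9]
finger_gap: 0.0571
t=18.82 pos [ 0.4859 -0.221   0.1141] yaw 2.930 j6 -0.22 gap 0.0571 F [-0.6  0.1 -1.9] | shift [0.0002 0.0003 0.0114] turn [ 0.01 -0.01  0.06]
```

View pics/side2.png

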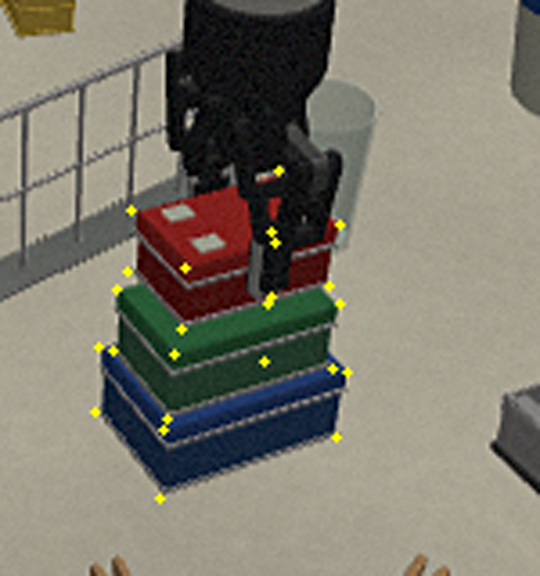

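```bash
python3 -m crank '[{"tx":0,"ty":0,"tz":0.005,"ax":0,"ay":0,"az":0},{"tx":0,"ty":0,"tz":0.008,"ax":0,"ay":0,"az":0},{"tx":0,"ty":0,"tz":0.0105,"ax":0,"ay":0,"az":0},{"tx":0,"ty":0,"tz":0.0118,"ax":0,"ay":0,"az":0},{"tx":0,"ty":0,"tz":0.0118,"ax":0,"ay":0,"az":0},{"tx":0,"ty":0,"tz":0.0118,"ax":0,"ay":0,"az":0}]'
```

```text
t: 19.62
position: [0.4856, -0.2215, 0.1027]
tcp_rot: [0.106, 0.994, -0.0, 0.0]
wrist_force: [-4.2, 1.2, 7.8]
finger_gap: 0.057
```

Seated with a ~10 N press; release and rise.

```bash
python3 -m crank '[{"tx":0,"ty":0,"tz":-0.0005,"ax":0,"ay":0,"az":0},{"tx":0,"ty":0,"tz":-0.0005,"ax":0,"ay":0,"az":0},{"tx":0,"ty":0,"tz":-0.0005,"ax":0,"ay":0,"az":0},{"tx":0,"ty":0,"tz":-0.0005,"ax":0,"ay":0,"az":0},{"tx":0,"ty":0,"tz":-0.0005,"ax":0,"ay":0,"az":0},{"tx":0,"ty":0,"tz":-0.0005,"ax":0,"ay":0,"az":0}]' 100
python3 -m crank '[{"tx":0,"ty":0,"tz":-0.03,"ax":0,"ay":0,"az":0},{"tx":0,"ty":0,"tz":-0.09,"ax":0,"ay":0,"az":0},{"tx":0,"ty":0,"tz":-0.15,"ax":0,"ay":0,"az":0},{"tx":0,"ty":0,"tz":-0.195,"ax":0,"ay":0,"az":0},{"tx":0,"ty":0,"tz":-0.217,"ax":0,"ay":0,"az":0},{"tx":0,"ty":0,"tz":-0.217,"ax":0,"ay":0,"az":0}]'
python3 - <<'E'
from h import *
r=look("red","w_red2",z=.096)
togo(.6005,.299,.30,.2)
E
```

```text
t: 20.38
position: [0.4856, -0.2215, 0.1027]
tcp_rot: [0.106, 0.994, -0.0, -0.0]
wrist_force: [0.1, 0.1, 0.4]
finger_gap: 0.0852
t: 21.12
position: [0.4862, -0.2218, 0.3211]
tcp_rot: [0.106, 0.994, -0.0, 0.001]
wrist_force: [-0.3, 0.2, -0.3]
finger_gap: 0.0854
red 4929 [ 0.4855 -0.2203  2.9278  0.0184]
t=21.18 pos [ 0.4859 -0.2216  0.3197] yaw 2.929 j6 -0.22 gap 0.0852 F [ 0.5  0.6 -0.6] | shift [-0.0021  0.5331  0.0196] turn [-2.000e-02  4.000e-02 -2.365e+01]
```

View pics/w_red2.png

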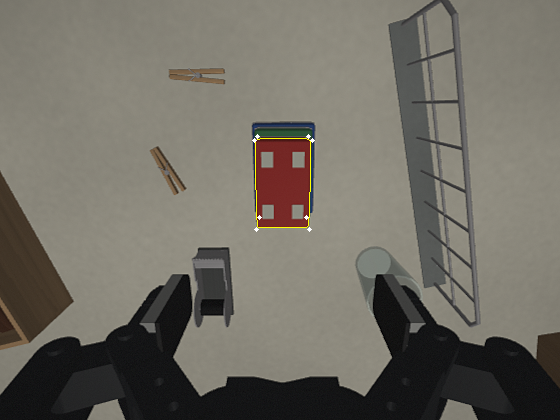

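```bash
python3 -m crank '[{"tx":0,"ty":0.03,"tz":0,"ax":0,"ay":0,"az":-2},{"tx":0,"ty":0.09,"tz":0,"ax":0,"ay":0,"az":-5},{"tx":0,"ty":0.15,"tz":0,"ax":0,"ay":0,"az":-8},{"tx":0,"ty":0.21,"tz":0,"ax":0,"ay":0,"az":-11},{"tx":-0.001,"ty":0.27,"tz":0.005,"ax":0,"ay":0,"az":-14},{"tx":-0.002,"ty":0.33,"tz":0.01,"ax":0,"ay":0,"az":-17},{"tx":-0.002,"ty":0.39,"tz":0.015,"ax":0,"ay":0,"az":-20},{"tx":-0.002,"ty":0.45,"tz":0.0195,"ax":0,"ay":0,"az":-22},{"tx":-0.002,"ty":0.505,"tz":0.0195,"ax":0,"ay":0,"az":-23.6},{"tx":-0.002,"ty":0.533,"tz":0.0195,"ax":0,"ay":0,"az":-23.6}]' 88
python3 -m crank '[{"tx":0,"ty":0,"tz":0,"ax":0,"ay":0,"az":0},{"tx":0,"ty":0,"tz":0,"ax":0,"ay":0,"az":0}]'
python3 - <<'E'
from h import *
r=look("purple","w_pur"); togo(r[0],r[1],.005,r[2])
E
```

```text
t: 22.42
position: [0.5996, 0.3017, 0.2978]
tcp_rot: [-0.101, 0.995, -0.0, -0.001]
wrist_force: [0.0, -0.9, -0.2]
finger_gap: 0.0752
t: 22.68
position: [0.6, 0.2986, 0.2993]
tcp_rot: [-0.099, 0.995, -0.0, -0.001]
wrist_force: [-0.2, -0.4, 0.1]
finger_gap: 0.0751
purple 2360 [0.6011 0.2993 3.3227 0.0431]
t=22.73 pos [0.6    0.2982 0.2998] yaw -2.943 j6 0.26 gap 0.0753 F [0.5 0.3 1. ] | shift [-0.0015  0.0009  0.2948] turn [-0.02 -0.04  0.99]
```

```bash
python3 -m crank '[{"tx":-0.0012,"ty":0.0009,"tz":0.06,"ax":0,"ay":0,"az":0.9},{"tx":-0.0012,"ty":0.0009,"tz":0.12,"ax":0,"ay":0,"az":0.9},{"tx":-0.0012,"ty":0.0009,"tz":0.18,"ax":0,"ay":0,"az":0.9},{"tx":-0.0012,"ty":0.0009,"tz":0.23,"ax":0,"ay":0,"az":0.9},{"tx":-0.0012,"ty":0.0009,"tz":0.26,"ax":0,"ay":0,"az":0.9},{"tx":-0.0012,"ty":0.0009,"tz":0.28,"ax":0,"ay":0,"az":0.9},{"tx":-0.0012,"ty":0.0009,"tz":0.29,"ax":0,"ay":0,"az":0.9},{"tx":-0.0012,"ty":0.0009,"tz":0.295,"ax":0,"ay":0,"az":0.9},{"tx":-0.0012,"ty":0.0009,"tz":0.295,"ax":0,"ay":0,"az":0.9}]'
python3 -m crank '[{"tx":0,"ty":0,"tz":0,"ax":0,"ay":0,"az":0},{"tx":0,"ty":0,"tz":0,"ax":0,"ay":0,"az":0},{"tx":0,"ty":0,"tz":0,"ax":0,"ay":0,"az":0},{"tx":0,"ty":0,"tz":0,"ax":0,"ay":0,"az":0},{"tx":0,"ty":0,"tz":0,"ax":0,"ay":0,"az":0},{"tx":0,"ty":0,"tz":0,"ax":0,"ay":0,"az":0},{"tx":0,"ty":0,"tz":0,"ax":0,"ay":0,"az":0}]' 0
python3 - <<'E'
from h import *
s=env.get_state();K=env.calibration("wrist");im=env.read_camera("wrist")
h=cv2.cvtColor(im,cv2.COLOR_RGB2HSV)
m=((h[...,0]>130)&(h[...,0]<160)&(h[...,1]>90)&(h[...,2]>25))
col=m[:,230:330].mean(1);r=np.nonzero(col>.5)[0];print("first purple row",r[0])
print([(i,np.nonzero(m[i])[0][[0,-1]].tolist(),int(h[i,280,2])) for i in range(r[0],r[0]+60,6)])
T=R.from_quat(s["tcp_rot"])
for dx in(-.003,0,.003):
    P=[T.apply([.042+dx,y,0])*[1,1,0]+s["position"]*[1,1,0]+[0,0,.038] for y in(-.025,.025)];print(dx,proj(P,K).round().tolist())
togo(.4857,-.2207,.30,-.213)
E
```

```text
t: 23.85
position: [0.6014, 0.3001, 0.0057]
tcp_rot: [-0.091, 0.996, 0.0, 0.0]
wrist_force: [-0.4, 0.2, 1.1]
finger_gap: 0.0754
t: 24.72
position: [0.6016, 0.3004, 0.0061]
tcp_rot: [-0.092, 0.996, 0.0, 0.001]
wrist_force: [-0.8, -0.3, 6.6]
finger_gap: 0.0491
first purple row 194Traceback (most recent call last):
  File "<stdin>", line 6, in <module>
IndexError: index 0 is out of bounds for axis 0 with size 0
```

Run:
```python
from h import *
s=env.get_state();K=env.calibration("wrist");im=env.read_camera("wrist")
h=cv2.cvtColor(im,cv2.COLOR_RGB2HSV)
print([(i,im[i,270:290].mean(0).round().tolist()) for i in range(186,236,4)])
T=R.from_quat(s["tcp_rot"])
for dx in(-.003,0,.003):
    P=[T.apply([.042+dx,y,0])*[1,1,0]+s["position"]*[1,1,0]+[0,0,.038] for y in(-.025,.025)];print(dx,proj(P,K).round().tolist())
togo(.4857,-.2207,.30,-.213)
```

```text
[(186, [156.0, 152.0, 139.0]), (190, [84.0, 83.0, 80.0]), (194, [43.0, 28.0, 50.0]), (198, [45.0, 29.0, 51.0]), (202, [63.0, 58.0, 64.0]), (206, [60.0, 47.0, 66.0]), (210, [53.0, 33.0, 62.0]), (214, [58.0, 36.0, 67.0]), (218, [73.0, 45.0, 83.0]), (222, [92.0, 56.0, 106.0]), (226, [92.0, 56.0, 106.0]), (230, [92.0, 56.0, 106.0]), (234, [92.0, 57.0, 106.0])]
-0.003 [[212.0, 227.0], [347.0, 228.0]]
0 [[212.0, 220.0], [348.0, 220.0]]
0.003 [[211.0, 212.0], [349.0, 212.0]]
t=24.82 pos [0.6017 0.3004 0.0062] yaw -2.958 j6 0.28 gap 0.0492 F [ 0.2 -0.7  5.8] | shift [ 0.2086 -0.4912 -0.2943] turn [ 0.03  0.08 22.71]
```

```bash
python3 -m crank '[{"tx":0,"ty":0,"tz":-0.02,"ax":0,"ay":0,"az":0},{"tx":0,"ty":0,"tz":-0.07,"ax":0,"ay":0,"az":0},{"tx":0,"ty":0,"tz":-0.13,"ax":0,"ay":0,"az":0},{"tx":0,"ty":0,"tz":-0.19,"ax":0,"ay":0,"az":0},{"tx":0.002,"ty":-0.005,"tz":-0.24,"ax":0,"ay":0,"az":1},{"tx":0.008,"ty":-0.02,"tz":-0.275,"ax":0,"ay":0,"az":2},{"tx":0.023,"ty":-0.055,"tz":-0.294,"ax":0,"ay":0,"az":4},{"tx":0.042,"ty":-0.1,"tz":-0.294,"ax":0,"ay":0,"az":6},{"tx":0.064,"ty":-0.15,"tz":-0.294,"ax":0,"ay":0,"az":8},{"tx":0.085,"ty":-0.2,"tz":-0.294,"ax":0,"ay":0,"az":10}]'
python3 -c "
from h import *
togo(.4857,-.2207,.30,-.213)"
```

```text
t: 26.08
position: [0.5533, 0.0866, 0.2994]
tcp_rot: [-0.004, 1.0, 0.0, 0.0]
wrist_force: [1.6, -0.4, -1.5]
finger_gap: 0.0491
t=26.07 pos [0.5533 0.0866 0.2994] yaw -3.133 j6 0.15 gap 0.0491 F [ 1.6 -0.4 -1.5] | shift [ 0.0701 -0.3068 -0.0006] turn [1.000e-02 2.000e-02 1.267e+01]
```

```bash
python3 -m crank '[{"tx":0.01,"ty":-0.045,"tz":0,"ax":0,"ay":0,"az":2},{"tx":0.021,"ty":-0.09,"tz":0,"ax":0,"ay":0,"az":4},{"tx":0.032,"ty":-0.14,"tz":0,"ax":0,"ay":0,"az":6},{"tx":0.043,"ty":-0.19,"tz":0,"ax":0,"ay":0,"az":8},{"tx":0.054,"ty":-0.24,"tz":0,"ax":0,"ay":0,"az":10},{"tx":0.064,"ty":-0.28,"tz":0,"ax":0,"ay":0,"az":11.7},{"tx":0.069,"ty":-0.3,"tz":0,"ax":0,"ay":0,"az":12.7},{"tx":0.07,"ty":-0.307,"tz":0,"ax":0,"ay":0,"az":12.7},{"tx":0.07,"ty":-0.307,"tz":0,"ax":0,"ay":0,"az":12.7},{"tx":0.07,"ty":-0.307,"tz":0,"ax":0,"ay":0,"az":12.7}]'
python3 -c "
from h import *
togo(.4857,-.2210,.180,-.213)"
```

```text
t: 27.32
position: [0.487, -0.2187, 0.2993]
tcp_rot: [0.106, 0.994, 0.0, 0.0]
wrist_force: [1.1, 0.1, -2.5]
finger_gap: 0.049
t=27.32 pos [ 0.487  -0.2187  0.2993] yaw 2.930 j6 -0.21 gap 0.0490 F [ 1.1  0.1 -2.5] | shift [ 0.0008 -0.0025  0.1193] turn [0.01 0.   0.08]
```

```bash
python3 -m crank '[{"tx":0.0008,"ty":-0.002,"tz":0.03,"ax":0,"ay":0,"az":0},{"tx":0.0008,"ty":-0.002,"tz":0.06,"ax":0,"ay":0,"az":0},{"tx":0.0008,"ty":-0.002,"tz":0.09,"ax":0,"ay":0,"az":0},{"tx":0.0008,"ty":-0.002,"tz":0.11,"ax":0,"ay":0,"az":0},{"tx":0.0008,"ty":-0.002,"tz":0.125,"ax":0,"ay":0,"az":0},{"tx":0.0008,"ty":-0.002,"tz":0.133,"ax":0,"ay":0,"az":0},{"tx":0.0008,"ty":-0.002,"tz":0.138,"ax":0,"ay":0,"az":0},{"tx":0.0008,"ty":-0.002,"tz":0.1395,"ax":0,"ay":0,"az":0},{"tx":0.0008,"ty":-0.002,"tz":0.1395,"ax":0,"ay":0,"az":0}]'
python3 - <<'E'
from h import *
togo(.4857,-.2210,.159,-.213)
K=env.calibration("side");im=env.read_camera("side");h=cv2.cvtColor(im,cv2.COLOR_RGB2HSV)
s=env.get_state();zb=s["position"][2]-.0062
B=(h[...,1]>90)&(h[...,2]>25)
# near (-y/-x) vertical corner of each tin: observed left extreme & lowest extreme vs predicted
for c,z in(("blue",0),("green",.05),("red",.096),("purple",zb)):
    m=np.zeros(im.shape[:2],bool)
    for a,b in HUE[c]:m|=(h[...,0]>=a)&(h[...,0]<=b)&B
    q=proj(corners(.4857,-.2210,-.213,z,DIM[c]),K);x0,y0=q.min(0);x1,y1=q.max(0)
    w=np.zeros_like(m);w[int(y0-8):int(y1+9),int(x0-8):int(x1+9)]=1
    ys,xs=np.nonzero(m&w);print(c,len(xs),"obs L/B/R",xs.min(),ys.max(),xs.max(),"pred",np.round([x0,y1,x1],1))
E
```

```text
t: 28.45
position: [0.4857, -0.2215, 0.1601]
tcp_rot: [0.106, 0.994, -0.0, 0.0]
wrist_force: [0.4, 0.4, -2.3]
finger_gap: 0.0494
t=28.45 pos [ 0.4857 -0.2215  0.1601] yaw 2.929 j6 -0.21 gap 0.0494 F [ 0.4  0.4 -2.3] | shift [0.0001 0.0004 0.0011] turn [-0.01  0.03  0.01]
blue 1051 obs L/B/R 298 284 365 pred [296.  288.  366.2]
green 868 obs L/B/R 303 263 363 pred [300.9 266.3 364.4]
red 1059 obs L/B/R 308 243 362 pred [305.4 246.1 363.2]
purple 766 obs L/B/R 313 217 361 pred [310.4 220.  362.6]
```

```bash
python3 -m crank '[{"tx":0,"ty":0,"tz":0.0005,"ax":0,"ay":0,"az":0},{"tx":0,"ty":0,"tz":0.0005,"ax":0,"ay":0,"az":0},{"tx":0,"ty":0,"tz":0.0005,"ax":0,"ay":0,"az":0},{"tx":0,"ty":0,"tz":0.0005,"ax":0,"ay":0,"az":0}]'
python3 -c "
from station import env
print(env.close_job())"
```

```text
t: 29.0
position: [0.4856, -0.2214, 0.1592]
tcp_rot: [0.106, 0.994, -0.0, 0.0]
wrist_force: [-0.2, -0.4, -2.0]
finger_gap: 0.0494
the job is handed in; nothing more can be done
None
```

The green tin is on the blue one and the red on the green, both let go. I handed the job in at 29.0 s with the purple tin gripped level over the red lid, about 15 mm clear by the arm's reading.

- **Placing:** after the releases, the wrist camera put green at (0.485, -0.220) and red at (0.4855, -0.220). Both are within about 1 mm of blue's (0.486, -0.2195) and within 0.005 rad of its direction.
- **Final hold:** the gripper reading was 49.4 mm on the 50 mm wide purple tin. In the side camera, the outlines of all four tins showed almost the same 1–4 pixel offset from a perfectly straight column. I read that as a small camera calibration error, so the line looks true to about 2 mm.
- **Not checked or slightly off:**
    - The picture limit was used up before I could view the purple grasp or the final hold, so those rest on colour, outline and force numbers.
    - The 15 mm comes from the arm's height at grasp, not from measuring the gap itself.
    - The top camera placed blue 2.6 mm further right in y than the wrist camera did; I aimed between the two.
    - I did not measure the tumbler, basket, dispenser or clothespins again at the end. None of the force readings I took pointed to a knock.
    - On the red carry I misjudged one sideways leg and stopped about 100 mm short of the column, well clear of everything, then corrected before lowering.

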